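Find the rocking sippy-cup cover and press it home

ROBOT

A 6-joint arm with a two-finger parallel gripper is mounted at the origin on the work surface. World frame = base frame: x ahead of the robot, y to its left, z up, the work surface at z = 0. Lengths are in mm, angles in degrees, forces in N, time in s.
With the tool pointing down it reaches from about 350 to 850 mm from the base axis. Payload 8.1 kg.
Tool frame: the origin (TCP) lies at the very end of the fingers, on their centre line; the grasp point (between the pads) lies 19 mm behind it (tcp_to_grasp is the distance from the TCP to the grasp point, in mm); z points along the fingers, x is the direction in which the jaws open and shut, and the axes are right-handed (so a half turn about z gives the same grasp; the last joint's range is limited). The gripper opens to 85 mm and grips with 20 to 120 N. Pads are 22 mm wide; open, the fingers measure 114 mm over their backs; the gripper's body (76 mm by 85 mm) begins 54 mm behind the grasp point. The pads swing forward as they close: fully open they stand 13 mm farther back than shut.
Start: joints at [-80.466, 7.471, 85.268, -0, 87.261, -4.893], TCP at [149.509, -581.079, 231.292] pointing down, gripper open.
Joint ranges: [-169.43, 169.43], [-51.17, 129.36], [1.28, 143.12], [-76.62, 256.62], [0, 156.53], [-152.29, 152.29]. Speed limits (degrees/s): [136.94, 136.94, 159.86, 180, 180, 180].

INTERFACE

Orientations are given as [roll, pitch, yaw] about the fixed x, y, z axes, in that order (R = Rz(yaw) Ry(pitch) Rx(roll)).
In Python, from bench import * gives the robot as it stands. The module is installed in compiled form; this text tells all that it offers.
- The arm moves only by the tool apply_moves, never from a script. Its argument "targets" is text: rows parted by semicolons, each of 7 numbers parted by spaces: the turn, a rotation vector about the tool's x, y, z in rad, then the shift along the tool's x, y, z in cm, then the finger opening in cm, from 0 to 8.54. A call has exactly 5 rows; each row is the pose to reach, as a shift and turn from the pose commanded when the call began, along the tool's axes at that moment; what a row does not reach only later rows make up. A row lasts 1/10 s, in which the tool goes at most 50 mm and 8.59 degrees, less where a joint would pass 70% of its speed; a pose out of reach is approached as far as the arm can. A call with a gripper value outside its range is refused whole. The fingers move at their own pace and stop on an object; "force" is the grip in N (left out, the last holds). Time passes only in rows, so rows that repeat a pose let the fingers close, or fill a call up. It gives the time, the measured TCP pose, the force and the opening at its end, in the units of the state.
- sense(): the state, without advancing time (a new reading comes with each control period).
- snapshot(name): name is "scene" or "top" or "wrist"; returns the picture (384x512x3 uint8, red, green, blue); there is no depth.
- camera_model(name): a dict with "fx", "fy", "cx", "cy" (pixels), "k1" (the pictures are not rectified: a ray, as slopes to the right and down, at radius r is drawn at 1 + k1 r^2 times it, then the intrinsics apply), "position" and "attitude" of the camera in the world; the wrist camera has in their place "T_tool_cam" (4x4, takes a point from camera to tool coordinates, whose origin is the TCP and whose axes are the tool frame's). Camera axes: x right, y up, looking along -z (the intrinsics and any distortion apply to the point x, -y, -z); pixel columns grow to the right and rows downward; lengths in mm; the calibration is good to about 2 mm. A picture is of the moment at which its call begins: read the wrist's pose just before it. camera_model takes no time and is no camera call.
- hand_in(): hands the job in, once; it reports no verdict.
Trained networks look in the newest picture that a camera, given by its name, has taken for a name from the list of things; names that differ only in an ending like _2 or _b are one class to them, and where a whole thing is asked for, a point or a joint stands for the part that bears it (a point fixed in the world has none). Each returns a list of dicts, best first, with "confidence" (0 to 1); they miss things now and then, are a little off and sometimes report something else, mostly with a low value. They report only what shows in the picture. A call takes as long as a camera call.
- recognise(camera, query): "at" ([row, column] in pixels, amid what is visible of it).
- place_of(camera, query): "at" ([row, column] in pixels: a listed point, or the origin of a listed thing).
The state is a dict: "time": time; "joint_pos": joint angles; "qd": joint speeds; "joint_efforts": joint torques, N m; "tool_pos": TCP position; "tcp_rot": TCP orientation; "ft_force": force on the tool from outside, world axes, zero at the start; "wrist_torque": the same for the moment, N m; "finger_gap": finger opening in mm.
Only numpy, scipy, OpenCV 4.12 (cv2) and the standard library are available. Lean on these libraries where they do the work, as an engineer would, in place of code of your own. Each camera call takes 0.05 s, during which the arm holds its last target. There are 200 camera calls.

TASK

One of the three sippy cups on the turntable has a cover that is not pushed fully on. Press down with a fingertip near the edge of one cover after another until you find the one that rocks, then press that one down firmly until it is fully home and level, and finish with your fingertip still holding it down. Do not lift anything, and leave the straw brush, the beaker and the soap bottle where they are.

Things in the scene. Friction and masses are not known exactly. Their poses are not given: they have to be found in the camera images.
- cover_a: one of three identical cream push-on covers: a flat-topped round cap 74 mm across, 21 mm high, a grey dot in the middle. Origin at the centre of its flat top, z up. At the start all three tops are level and 125 mm above the turntable's underside (175 mm above the work surface), fully on or not, so they look alike. A sound cover feels rigid (gives under 1.5 mm).
- cover_b: same as cover_a. The loose cover (any of the three) rocks on a soft centre: about 3 N down on its top, 15 to 25 mm from the middle, tilts it that way by 0.15 to 0.28 rad (the finger sinks 2.5 to 6 mm); let go, it levels itself again.
- cover_c: same as cover_a. The loose cover (any of the three), pressed in the middle with a little over 10 N, sinks level by 8 mm onto its seat; there it stops dead, stays down and no longer rocks.
- turntable: white round plastic turntable, 260 mm across, 25 mm high, standing on the aluminium shelf (shelf top 50 mm above the work surface). It is locked: neither it nor the cups move. The three cups stand 72 mm from its centre, 120 degrees apart. Origin at the centre of its underside, z up.
- cup_purple: purple sippy cup with two side handles, 66 mm across and 68 mm high below its grey screw collar, fixed in the turntable under one of the covers; origin at the centre of its underside. Its colour does not tell whether its cover is loose.
- cup_teal: teal sippy cup with two side handles, 66 mm across and 68 mm high below its grey screw collar, fixed in the turntable under one of the covers; origin at the centre of its underside. Its colour does not tell whether its cover is loose.
- cup_red: red sippy cup with two side handles, 66 mm across and 68 mm high below its grey screw collar, fixed in the turntable under one of the covers; origin at the centre of its underside. Its colour does not tell whether its cover is loose.
- brush: bystander: straw brush 220 mm long lying on the shelf, green plastic grip 18 mm thick, steel stem; loose. Origin on the underside at mid-length, x along it towards the bristles.
- beaker: bystander: open yellow plastic beaker, 68 mm across, 85 mm high, loose on the shelf; origin at the centre of its underside.
- soap: bystander: blue soap bottle, 54 mm across, 120 mm high, loose on the shelf; origin at the centre of its underside.

How it is judged (in metres and radians):
On the way, in this order (a step that is already met when the one before it is completed fails the run):
1. a cover is rocked: pressed by the fingers, it tilts by more than 0.04 rad (((angle between cover_a's own z axis and vertical above 0.04 rad and contact force between the fingers and cover_a above 0.3 N) or (angle between cover_b's own z axis and vertical above 0.04 rad and contact force between the fingers and cover_b above 0.3 N) or (angle between cover_c's own z axis and vertical above 0.04 rad and contact force between the fingers and cover_c above 0.3 N))), for 0.05 s.
2. the loose cover is fully home (at least 6.5 mm down) and level within 0.06 rad (((z of cover_a in the frame of turntable below 0.1185 m and angle between cover_a's own z axis and vertical below 0.06 rad) or (z of cover_b in the frame of turntable below 0.1185 m and angle between cover_b's own z axis and vertical below 0.06 rad) or (z of cover_c in the frame of turntable below 0.1185 m and angle between cover_c's own z axis and vertical below 0.06 rad))), for 0.2 s.
At the end, for the whole second after the job is handed in: The cover that was loose is at least 6.5 mm lower than at the start (full travel 8 mm) and level within 0.06 rad, the fingers press on that same cover with more than 1.5 N, and brush, beaker and soap bottle lie within 30 mm of where they started ((((z of cover_a in the frame of turntable below 0.1185 m and angle between cover_a's own z axis and vertical below 0.06 rad) and contact force between the fingers and cover_a above 1.5 N) or ((z of cover_b in the frame of turntable below 0.1185 m and angle between cover_b's own z axis and vertical below 0.06 rad) and contact force between the fingers and cover_b above 1.5 N) or ((z of cover_c in the frame of turntable below 0.1185 m and angle between cover_c's own z axis and vertical below 0.06 rad) and contact force between the fingers and cover_c above 1.5 N)) and distance of each of brush, beaker, soap from where it was at the start of the episode below 0.03 m); the arm keeps its last pose, push and grip.
It fails at once if a cover is lifted more than 4 mm (z of any of cover_a, cover_b, cover_c in the frame of turntable above 0.129 m).
It fails at once if the brush, beaker or soap bottle is moved by more than 30 mm (lifted, pushed or knocked over) (distance of any of brush, beaker, soap from where it was at the start of the episode above 0.03 m).
It also fails if it takes over 45 s, if anything falls off the work surface, if the arm or the gripper's body presses on something with over 40 N, if the wrist force passes 120 N, or if a joint passes its speed limit or range.

## Working session

There is one attempt and no reset: what is moved stays moved. The work goes in short steps, Python scripts to look and compute and a tool call to move; the robot and the scene stay as the last step left them, time stands still between calls to the robot, and variables do not carry over. Pictures are saved under pics/ and viewed, about 8 in all and at most 12, crops included, and the job is handed in when it is done.

Besides the shell and the picture viewer there is one more tool, called after "Emit:" as name(argument=value, ...), one argument or row to a line, values as JSON. apply_moves: Moves the arm, as the interface text tells. Its arguments: {"type":"object","properties":{"targets":{"type":"string"},"force":{"type":"number"}},"required":["targets"]}

```bash
mkdir -p pics
cat > h.py <<'E'
from bench import *
import numpy as np, cv2
from scipy.spatial.transform import Rotation as R
def ray_plane(cam, at, z, st=None):
    m=camera_model(cam)
    p=np.array([(at[1]-m["cx"])/m["fx"],(at[0]-m["cy"])/m["fy"]])
    u=p.copy()
    for _ in range(20): u=p/(1+m["k1"]*(u@u))
    d=np.array([u[0],-u[1],-1.])
    if "T_tool_cam" in m:
        T=np.array(m["T_tool_cam"]); Rt=R.from_euler("xyz",st["tcp_rot"],degrees=True).as_matrix()
        o=Rt@T[:3,3]+st["tool_pos"]; d=Rt@T[:3,:3]@d
    else:
        a=np.array(m["attitude"]); o=np.array(m["position"],float)
        Rm=a if a.shape==(3,3) else R.from_euler("xyz",a,degrees=True).as_matrix()
        d=Rm@d
    return o+d*(z-o[2])/d[2]
E
python3 - <<'E'
from h import *
s=sense();print(s)
for c in ("top","scene"):
    im=snapshot(c); cv2.imwrite(f"pics/{c}0.png",im[:,:,::-1]); print(camera_model(c))
    for q,z in (("cover_a",175),("turntable",50),("beaker",50),("soap",50),("brush",50)):
        for r in place_of(c,q)[:4]: print(c,q,np.round(r["at"]),round(r["confidence"],2),ray_plane(c,r["at"],z).round())
E
```

```text
{'time': 0.0, 'joint_pos': array([-8.04657590e+01,  7.51630588e+00,  8.53302919e+01,  1.40470365e-03,
        8.72623817e+01, -4.89312441e+00]), 'qd': array([-0.09365333, -0.0086448 ,  0.13131527, -0.07242806, -0.10076493,
        0.05611405]), 'joint_efforts': array([ 5.98330480e-04, -5.69400573e+01, -5.00554597e+01, -1.45876506e-04,
        1.45245093e-02, -9.72972572e-06]), 'tool_pos': array([ 149.42751847, -580.51348561,  230.22225437]), 'tcp_rot': array([-1.79989306e+02,  1.08462599e-01, -7.55726929e+01]), 'ft_force': array([-0.40994726,  0.05953185, -0.17713321]), 'wrist_torque': array([0.01365299, 0.02109647, 0.01148639]), 'finger_gap': 85.71345489567356}
{'fx': 444.68016008916584, 'fy': 444.68016008916584, 'cx': 256.1238905763392, 'cy': 191.95431147247976, 'k1': -0.17013919917785017, 'position': array([ 351.17854845,   -5.44652745, 1181.83620921]), 'attitude': array([ 11.60399469,  -0.11132785, -88.15130706])}
top cover_a [159. 237.] 0.94 [636.  47. 175.]
top cover_a [198. 271.] 0.89 [544. -36. 175.]
top cover_a [204. 222.] 0.69 [528.  76. 175.]
top turntable [195. 248.] 0.75 [576.  21.  50.]
top beaker [227. 369.] 0.76 [ 500. -295.   50.]
top soap [189. 383.] 0.97 [ 603. -335.   50.]
top brush [204. 126.] 0.58 [540. 341.  50.]
{'fx': 376.8067083312758, 'fy': 376.8067083312758, 'cx': 255.1164681346339, 'cy': 194.987889915721, 'k1': -0.006528615440713187, 'position': array([1020.17512932,  316.87757409, 1010.34262607]), 'attitude': array([ 33.97439547,  -0.92268689, 124.29933762])}
scene cover_a [182. 239.] 0.8 [538. -49. 175.]
scene cover_a [225. 246.] 0.75 [637.  43. 175.]
scene cover_a [198. 281.] 0.6 [517.  72. 175.]
scene turntable [223. 253.] 0.89 [563.  15.  50.]
scene beaker [161. 185.] 0.67 [ 498. -296.   50.]
scene soap [177. 156.] 0.57 [ 599. -332.   50.]
scene brush [277. 361.] 0.67 [534. 350.  50.]
```

```bash
cd pics; python3 -c "
import cv2,numpy as np
cv2.imwrite('both.png',cv2.resize(np.vstack([cv2.imread('top0.png'),cv2.imread('scene0.png')]),(400,600)))"
```

```text
(no output)
```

View pics/both.png

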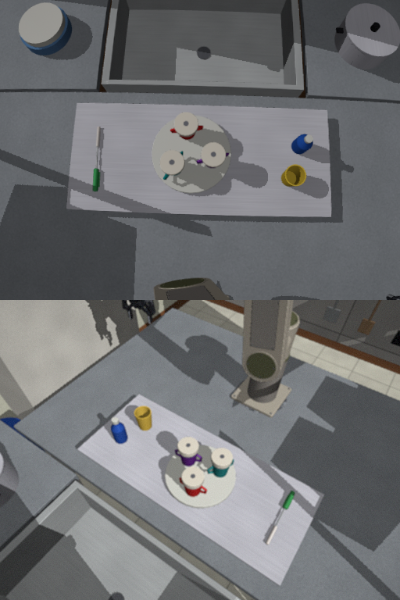

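The top view shows the shelf with the turntable in its middle. In full-resolution pixels (row, column), red is at (159,237), purple at (198,271) and teal at (204,222), and the networks agree with the picture. The brush lies to the left, with the soap and beaker to the right. Cover positions in mm: red (637,45), purple (541,-42), teal (523,74). I'm heading to purple first.

Emit:
apply_moves(
  targets="0 0 0 -3 -3.7 0 0; 0 0 0 -6 -7.4 0 0; 0 0 0 -9 -11.1 0 0; 0 0 0 -12 -14.8 0 0; 0 0 0 -15 -18.5 0 0",
  force=40,
)

```text
time: 1.1
tool_pos: [292.1, -388.2, 231.5]
tcp_rot: [-180.0, -0.0, -75.6]
ft_force: [0.5, -0.0, 0.4]
finger_gap: 12.1
```

Emit:
apply_moves(
  targets="0 0 0 -3 -3.7 0 0; 0 0 0 -6 -7.4 0 0; 0 0 0 -9 -11.1 0 0; 0 0 0 -12 -14.8 0 0; 0 0 0 -15 -18.5 0 0",
)

```text
time: 1.6
tool_pos: [434.0, -196.7, 231.7]
tcp_rot: [-180.0, -0.0, -75.6]
ft_force: [1.0, -0.2, -0.3]
finger_gap: 0.0
```

Emit:
apply_moves(
  targets="0 0 0 -3 -3.7 0 0; 0 0 0 -6 -7.4 0 0; 0 0 0 -9 -11.1 0 0; 0 0 0 -9 -11.1 0 0; 0 0 0 -9 -11.1 0 0",
)

```text
time: 2.1
tool_pos: [518.5, -82.5, 231.1]
tcp_rot: [180.0, 0.0, -75.4]
ft_force: [-1.1, -0.9, -0.2]
finger_gap: -0.0
```

Run:
```python
from h import *
s=sense();print(s["time"],s["tool_pos"],s["tcp_rot"],s["ft_force"],s["finger_gap"])
im=snapshot("wrist");cv2.imwrite("pics/w1.png",im[:,:,::-1])
for r in place_of("wrist","cover_a"): print(np.round(r["at"]),round(r["confidence"],2),ray_plane("wrist",r["at"],175,s).round())
im=snapshot("top");
for r in place_of("top","cover_a"): print(np.round(r["at"]),round(r["confidence"],2),ray_plane("top",r["at"],175).round())
```

```text
2.1 [518.45792572 -82.453775   231.09276721] [ 1.79967721e+02  4.69288733e-04 -7.54108198e+01] [-1.12511067 -0.94048518 -0.16102131] -0.01281155570799307
[157. 213.] 0.9 [545. -40. 175.]
[151.  45.] 0.71 [519.  81. 175.]
[208. 222.] 0.97 [519.  75. 175.]
[159. 238.] 0.68 [636.  44. 175.]
[197. 272.] 0.55 [546. -38. 175.]
```

View pics/w1.png

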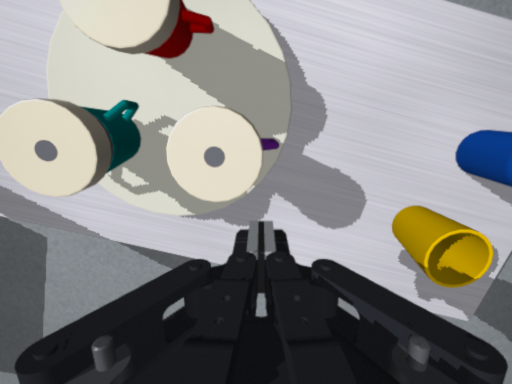

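The wrist view shows the purple cover's dot at (157,213), which is (545,-40) mm. The closed fingertips are at about (225,261). I'll press purple about 22 mm off centre, on the side facing the hand.

Emit:
apply_moves(
  targets="0 0 0 -1 -1 1 0; 0 0 0 -2 -2 2 0; 0 0 0 -2 -2 4 0; 0 0 0 -2 -2 5 0; 0 0 0 -2 -2 5 0",
)

```text
time: 2.8
tool_pos: [531.1, -58.5, 178.5]
tcp_rot: [179.8, 0.1, -75.6]
ft_force: [0.2, -1.1, 0.7]
finger_gap: 0.1
```

Emit:
apply_moves(
  targets="0 0 0 0 0 0.2 0; 0 0 0 0 0 0.4 0; 0 0 0 0 0 0.5 0; 0 0 0 0 0 0.6 0; 0 0 0 0 0 0.6 0",
)

```text
time: 3.3
tool_pos: [532.7, -59.3, 175.5]
tcp_rot: [-180.0, -0.0, -75.6]
ft_force: [-0.1, -1.1, -0.3]
finger_gap: -0.2
```

Emit:
apply_moves(
  targets="0 0 0 0 0 0.05 0; 0 0 0 0 0 0.1 0; 0 0 0 0 0 0.15 0; 0 0 0 0 0 0.15 0; 0 0 0 0 0 0.15 0",
)

```text
time: 3.8
tool_pos: [532.6, -59.2, 173.9]
tcp_rot: [-180.0, -0.0, -75.6]
ft_force: [0.0, -0.1, 1.7]
finger_gap: 0.0
```

Emit:
apply_moves(
  targets="0 0 0 0 0 0.05 0; 0 0 0 0 0 0.1 0; 0 0 0 0 0 0.15 0; 0 0 0 0 0 0.15 0; 0 0 0 0 0 0.15 0",
)

```text
time: 4.3
tool_pos: [532.7, -59.1, 172.4]
tcp_rot: [-180.0, 0.0, -75.6]
ft_force: [-0.0, 0.2, 2.6]
finger_gap: -0.1
```

Emit:
apply_moves(
  targets="0 0 0 0 0 0.05 0; 0 0 0 0 0 0.1 0; 0 0 0 0 0 0.15 0; 0 0 0 0 0 0.15 0; 0 0 0 0 0 0.15 0",
)

```text
time: 4.8
tool_pos: [532.6, -59.1, 170.9]
tcp_rot: [-180.0, -0.0, -75.6]
ft_force: [1.0, 1.1, 2.8]
finger_gap: 0.0
```

Run:
```python
from h import *
s=sense();print(s["time"],s["tool_pos"],s["ft_force"],s["wrist_torque"])
im=snapshot("wrist");cv2.imwrite("pics/w2.png",im[:,:,::-1])
for r in place_of("wrist","cover_a"): print(np.round(r["at"]),round(r["confidence"],2),ray_plane("wrist",r["at"],175,s).round())
```

```text
4.8 [532.64988666 -59.14688159 170.92354187] [1.03778326 1.11618935 2.76584417] [ 0.21994167 -0.09035745  0.00364274]
[205.   1.] 0.88 [519.  82. 175.]
[212. 230.] 0.74 [545. -40. 175.]
```

View pics/w2.png

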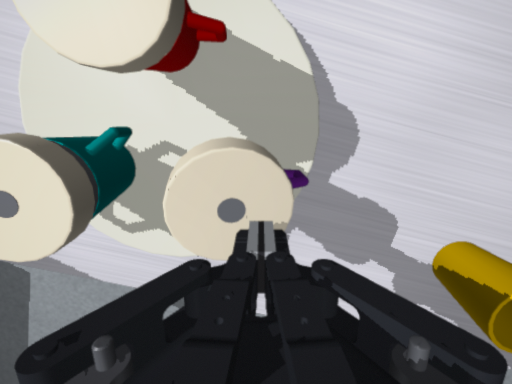

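Purple is clearly tilted towards the finger: it sank 4 mm at about 3 N, and its far side wall now shows at about (150,230). It is the loose cover. I'll lift off, move to the middle (545,-40) and press.

Emit:
apply_moves(
  targets="0 0 0 0 0 -0.6 0; 0 0 0 0 0 -1.2 0; 0 0 0 -0.7 -0.8 -1.2 0; 0 0 0 -1.5 -1.7 -1.2 0; 0 0 0 -1.5 -1.7 -1.2 0",
)

```text
time: 5.4
tool_pos: [546.0, -38.9, 182.6]
tcp_rot: [-180.0, 0.0, -75.5]
ft_force: [0.8, -0.0, -0.0]
finger_gap: -0.1
```

Run:
```python
from h import *
s=sense();print(s["time"],s["tool_pos"],s["ft_force"])
im=snapshot("wrist");cv2.imwrite("pics/w3.png",im[:,:,::-1])
for r in place_of("wrist","cover_a"): print(np.round(r["at"]),round(r["confidence"],2),ray_plane("wrist",r["at"],175,s).round())
```

```text
5.4 [545.98763574 -38.89223142 182.59687558] [ 0.84501641 -0.00494602 -0.03676102]
[ 31. 140.] 0.81 [637.  45. 175.]
[222.  56.] 0.74 [521.  82. 175.]
[228. 261.] 0.69 [548. -40. 175.]
```

View pics/w3.png

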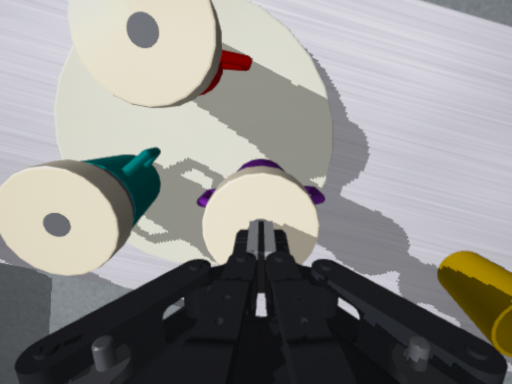

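The fingertip at (225,261) sits over the middle of the cover, which spans columns 203–319. Pressing down now.

Emit:
apply_moves(
  targets="0 0 0 0 0 0.3 0; 0 0 0 0 0 0.6 0; 0 0 0 0 0 0.8 0; 0 0 0 0 0 0.9 0; 0 0 0 0 0 1.0 0",
)

```text
time: 6.0
tool_pos: [545.1, -40.6, 173.8]
tcp_rot: [180.0, -0.0, -75.6]
ft_force: [-5.4, 1.3, 9.8]
finger_gap: -0.1
```

Emit:
apply_moves(
  targets="0 0 0 0 0 0.1 0; 0 0 0 0 0 0.2 0; 0 0 0 0 0 0.3 0; 0 0 0 0 0 0.4 0; 0 0 0 0 0 0.4 0",
)

```text
time: 6.5
tool_pos: [545.1, -40.6, 169.8]
tcp_rot: [-180.0, -0.0, -75.6]
ft_force: [-6.1, 0.7, 8.0]
finger_gap: 0.1
```

Emit:
apply_moves(
  targets="0 0 0 0 0 0.1 0; 0 0 0 0 0 0.2 0; 0 0 0 0 0 0.3 0; 0 0 0 0 0 0.35 0; 0 0 0 0 0 0.35 0",
)

```text
time: 7.0
tool_pos: [545.1, -40.6, 166.8]
tcp_rot: [-180.0, -0.0, -75.6]
ft_force: [-8.1, 1.1, 12.4]
finger_gap: 0.1
```

Run:
```python
from h import *
s=sense();print(s["time"],s["tool_pos"],s["ft_force"],s["wrist_torque"])
im=snapshot("wrist");cv2.imwrite("pics/w4.png",im[:,:,::-1])
```

```text
7.0 [545.12010289 -40.60692083 166.82363561] [-8.09987454  1.10656259 12.4355802 ] [0.23502553 1.22259103 0.00577006]
```

View pics/w4.png

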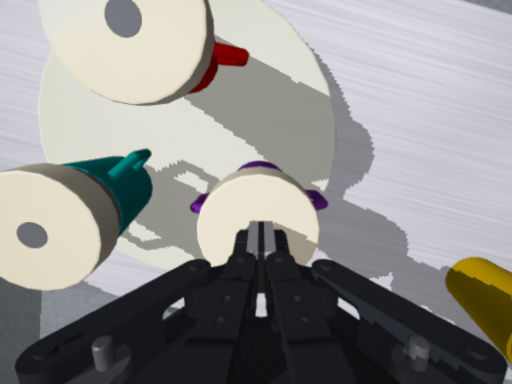

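The cover looks level, about 8 mm down, with no side wall showing. I'll press a little further to confirm the hard stop.

Emit:
apply_moves(
  targets="0 0 0 0 0 0.05 0; 0 0 0 0 0 0.1 0; 0 0 0 0 0 0.15 0; 0 0 0 0 0 0.15 0; 0 0 0 0 0 0.15 0",
)

```text
time: 7.55
tool_pos: [545.2, -40.6, 166.7]
tcp_rot: [-180.0, -0.0, -75.6]
ft_force: [-11.8, 2.2, 21.1]
finger_gap: -0.3
```

Emit:
apply_moves(
  targets="0 0 0 0 0 0 0; 0 0 0 0 0 0 0; 0 0 0 0 0 0 0; 0 0 0 0 0 0 0; 0 0 0 0 0 0 0",
)

```text
time: 8.05
tool_pos: [545.2, -40.6, 166.7]
tcp_rot: [-180.0, -0.0, -75.6]
ft_force: [-11.6, 1.5, 21.4]
finger_gap: -0.0
```

Run:
```python
from h import *
s=sense();print(s["time"],s["tool_pos"],s["ft_force"])
snapshot("top")
for q in ("beaker","soap","brush"):
    for r in place_of("top",q)[:1]: print(q,ray_plane("top",r["at"],50).round())
if s["ft_force"][2]>10 and s["tool_pos"][2]<168: print(hand_in())
```

```text
8.05 [545.22775733 -40.62852568 166.67238698] [-11.6277426    1.48137683  21.36040229]
beaker [ 500. -296.   50.]
soap [ 610. -342.   50.]
brush [545. 346.  50.]
the job is handed in; nothing more can be done
None
```

The purple cup's cover was the loose one. I rocked it, pressed it home, and handed in at about 8 s with the closed fingertips still holding it down. The hand-in gives no verdict.

- **Rocking:** pressed about 22 mm off centre, the cover sank about 4 mm at roughly 3 N, and the wrist picture showed it tilted. It was the first cover I tried, so I never pressed the red or teal ones.
- **Pressing home:** pressed in the middle, it sank about 8 mm and stopped dead. The fingertip stayed at z = 166.7 mm, against 175 mm at the start, while the force rose from 12 to 21 N. It looked level in the wrist picture; I did not measure the tilt.
- **Final hold:** the fingers press with about 21 N downward. There is also a sideways reading of about 12 N, but the fingertip did not slip.
- **Bystanders:** the arm never came near the brush, beaker or soap. The last positions from the top camera agree with the first within about 10 mm, which is probably detection scatter.

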